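# Close down the trimming station

### The job

Close down the trimming station: with the scraper block, not with the fingers, sweep all the steel offcuts off the bed into the catch tray at its right end, and stand the scraper upright on the board when it is no longer needed; then put the cover plate on the cleared bed by resting its near edge on the deck under the lip with the grip side held up, and pivoting it down until it lies flat before you let go. Hang every L-shaped gauge from the stand on a rack pin of its own, each by the hole that lets it hang level; leave the glue bottle and the tape alone.

Things in the scene. Friction and masses are not known exactly. Their poses are not given: they have to be found in the camera images.
- board: Fixed plywood riser board on the table that carries everything: 370 (x) x 600 (y) x 18 mm, its top 90 mm above the table (world z = 0.09). Origin at table height under its middle. Heights of the other things are given above this board's top.
- bed: Fixed steel trimming bed; deck 140 x 140 mm, surface 25 mm above the board. Origin on the board under the deck's middle; x away from the robot (yaw within 0.15), y left. Near (-x) edge: stop and lip; far edge: rim 5 mm high, inner face x=+66. Left end (+y) open; right end (-y) drops at y=-70 into the catch tray.
- bed_lip (a point): Middle of the lip's inner edge, on its underside, 41 mm above the board (16 mm above the deck), at x=-48 of the bed. The lip reaches from there back to the stop, whose face is at x=-62; lip top 48 mm above the board. Lip and stop run the deck's full width (y).
- bed_tray (a point): Middle of the catch tray's floor, 3 mm above the board. Inside 134 (x) x 59 (y) mm, from the deck's right edge outwards; outer walls 20 mm above the board.
- cover: Loose flat aluminium plate 110 (x) x 120 (y) x 8 mm, about 0.6 kg, lying on the board at first. Origin: centre of its underside. A black upright grip, 12 mm thick (x), 52 wide (y), its top 44 mm above the underside, stands at x=+35, y=0, near the far edge.
- cover_edge (a point): Middle of the cover's lower near edge (cover x=-55 mm, opposite to the grip), the edge that goes under the bed's lip; axes as the cover's.
- scraper: Loose scraper block, 0.12 kg, standing on its rubber lip. Origin: middle of the lip's lower edge. Blade 100 mm long along its x; lip 6 mm thick (y) from 0 to 12 mm height, aluminium bar 24 mm thick from 12 to 30; above it a black grip 50 long (x), 16 thick (y), top at 80 mm.
- stand: Fixed grey gauge stand, 140 (x) x 64 (y) x 26 mm high, origin under its middle. Three pockets at x = -50, 0, 50, each 8.5 (x) x 39 (y) mm, 20 mm deep; the gauges stand in them on their legs, leg bottom 6 mm above the board.
- rack: Fixed steel rack: a 16 x 16 mm bar along y, 300 long, top 132 mm above the board, on posts at y = +-142. Origin on the board under the bar's middle. Three round 6 mm pins, 95 mm apart, stick out of the bar towards the robot (-x), from x=-8 to x=-71 mm, rising 8 mm over 62 to the free end. Gauges clear each other if all hang the same way round.
- pin_1 (a point): Point on the axis of rack pin 1 (1 at -y, 2 middle, 3 at +y), 40 mm in front of the bar's middle plane, 31 mm from the pin's free end; axes as the rack's.
- pin_2 (a point): Point on the axis of rack pin 2 (1 at -y, 2 middle, 3 at +y), 40 mm in front of the bar's middle plane, 31 mm from the pin's free end; axes as the rack's.
- pin_3 (a point): Point on the axis of rack pin 3 (1 at -y, 2 middle, 3 at +y), 40 mm in front of the bar's middle plane, 31 mm from the pin's free end; axes as the rack's.
- gauge_a: Loose L-shaped gauge, uniform 6 mm aluminium, 60 g, standing upright in the stand. x plate normal, y along its bar, z up; origin mid bottom edge of leg. Leg 32 mm wide (y), 70 tall; on it a bar 70 wide, 24 tall, flush with the leg at +y; on the bar's middle (y=-19.0) a tab 24 wide, 16 tall. 3 round 11 mm holes through the bar at z=83, y=7.9, -9.1, -26.1; hangs level by only one. May be absent.
- gauge_b: Loose L-shaped gauge, uniform 6 mm aluminium, 60 g, standing upright in the stand. x plate normal, y along its bar, z up; origin mid bottom edge of leg. Leg 36 mm wide (y), 70 tall; on it a bar 78 wide, 24 tall, flush with the leg at +y; on the bar's middle (y=-21.0) a tab 24 wide, 16 tall. 3 round 11 mm holes through the bar at z=83, y=-9.9, -26.9, -43.9; hangs level by only one. May be absent.
- gauge_c: Loose L-shaped gauge, uniform 6 mm aluminium, 60 g, standing upright in the stand. x plate normal, y along its bar, z up; origin mid bottom edge of leg. Leg 30 mm wide (y), 70 tall; on it a bar 64 wide, 24 tall, flush with the leg at +y; on the bar's middle (y=-17.0) a tab 24 wide, 16 tall. 2 round 11 mm holes through the bar at z=83, y=8.9, -8.1; hangs level by only one. May be absent.
- offcut_1: Dark steel offcut 14 x 12 x 9 mm, 12 g, lying loose on the bed's deck. Origin: centre of its underside. May be absent.
- offcut_2: Dark steel offcut 14 x 12 x 9 mm, 12 g, lying loose on the bed's deck. Origin: centre of its underside. May be absent.
- offcut_3: Dark steel offcut 14 x 12 x 9 mm, 12 g, lying loose on the bed's deck. Origin: centre of its underside. May be absent.
- offcut_4: Dark steel offcut 14 x 12 x 9 mm, 12 g, lying loose on the bed's deck. Origin: centre of its underside. May be absent.
- glue_bottle: Bystander: white squeeze bottle with a pointed cap, 35 mm across, 98 mm tall; origin under its middle.
- tape: Bystander: roll of black tape lying flat, 56 mm across, 19 mm tall; origin under its middle.

How it is judged:
By the outcome, as a careful person would: the job done as asked, in the order asked, and still so for the second after the job is handed in, with the robot touching nothing.
Of gauge_a, gauge_b, gauge_c only 2 to 3 are there at a start; the rules pass over those that are not, and their reading is None.
Of offcut_1, offcut_2, offcut_3, offcut_4 only 2 to 4 are there at a start; the rules pass over those that are not, and their reading is None.
At some moment in a run one of cover may be knocked a few centimetres aside while the robot is not near it.
It also fails if it takes over 208 s, if anything falls off the work surface, if the arm or the gripper's body presses on something with over 40 N, if the wrist force passes 120 N, or if a joint passes its speed limit or range.

### The arm

A 7-joint arm with a two-finger parallel gripper is mounted at the origin on a cart in front of the work surface, level with it; the furniture and walls round the work are solid. World frame = base frame: x ahead of the robot, y to its left, z up, the work surface at z = 0. Lengths are in m, angles in rad, forces in N, time in s.
With the tool pointing down it reaches from about 0.35 to 0.9 m from the base axis. Payload 19.9 kg.
Tool frame: the origin (TCP) lies midway between the tips of the shut fingers; the grasp point (between the pads) lies 19 mm behind it; z points along the fingers, y is the direction in which the jaws open and shut (so a half turn about z gives the same grasp; the last joint's range is limited). The gripper opens to 85 mm and grips with 20 to 120 N. Pads are 22 mm wide; open, the fingers measure 114 mm over their backs; the gripper's body (76 mm by 85 mm) begins 54 mm behind the grasp point. The pads swing forward as they close: fully open they stand 13 mm farther back than shut.
Start: joints at [-1.339, 0.417, -0.01, 1.614, 0.005, 1.111, -0.053], TCP at [0.168, 0.602, 0.231] pointing down, gripper open.
Joint ranges: [-2.81, 2.81], [-0.39, 2.02], [-1.27, 1.25], [0.06, 2.57], [-1.19, 4.33], [0.19, 2], [-2.82, 2.82]. Speed limits (rad/s): [1.89, 1.89, 2.39, 2.39, 3.01, 3.01, 3.01].

### API

Orientations are given as a unit quaternion [x, y, z, w].
In Python, from station import manip, vision, hand_in gives the robot as it stands.
- The arm moves only by the tool drive_tool, never from a script. Its argument "increments" is a list that holds one entry, the list of rows, each a list of 7 numbers: the turn, a rotation vector about the world's x, y, z in rad, then the shift along the world's x, y, z in m, then the finger opening in m, from 0 to 0.0854. A call has 1 to 20 rows; each row is the pose to reach, as a shift and turn from the pose commanded when the call began; what a row does not reach only later rows make up. A row lasts 1/12 s, in which the tool goes at most 41.7 mm and 7.16 degrees, less where a joint would pass 70% of its speed; a pose out of reach is approached as far as the arm can. A call with a gripper value outside its range is refused whole. The fingers move at their own pace and stop on an object; "force" is the grip in N (left out, the last holds). Time passes only in rows, so rows that repeat a pose let the fingers close. It gives the time, the measured TCP pose, the force and the opening at its end, in the units of the state.
- manip.get_state(): the state, without advancing time (a new reading comes with each control period).
- vision.capture(name): name is "side" or "top"; returns (picture, depth): 384x512x3 uint8, red, green, blue; 384x512 float32, m along the optical axis (not along the pixel's ray), 0 where there is no reading.
- vision.camera_params(name): a dict with "mtx" (3x3 intrinsics, pixels), "pose" (4x4, takes a point from camera to world coordinates). Camera axes: x right, y down, z forward; pixel columns grow to the right and rows downward; lengths in m; the calibration is good to about 2 mm. A picture is of the moment at which its call begins. camera_params takes no time and is no camera call.
- hand_in(): hands the job in, once; it reports no verdict.
The state is a dict: "time_s": time; "qpos": joint angles; "qvel": joint speeds; "effort": joint torques, N m; "tcp_pos": TCP position; "tool_rot": TCP orientation; "contact_force": force on the tool from outside, world axes, zero at the start; "moment": the same for the moment, N m; "finger_gap": opening from 0.0 (shut) to 1.0 (fully open).
Only numpy, scipy, OpenCV 4.12 (cv2) and the standard library are available. Lean on these libraries where they do the work, as an engineer would, in place of code of your own. Each camera call takes 0.05 s, during which the arm holds its last target. There are 200 camera calls.

## Working session

There is one attempt and no reset: what is moved stays moved. The work goes in short steps, Python scripts to look and compute and a tool call to move; the robot and the scene stay as the last step left them, time stands still between calls to the robot, and variables do not carry over. Pictures are saved under pics/ and viewed, about 12 in all and at most 16, crops included, and the job is handed in when it is done.

Besides the shell and the picture viewer there is one more tool, called after "Call:" by a JSON object that holds its "method" and its "body", one argument or row to a line. drive_tool: Moves the arm, as the interface text tells. Its arguments: {"type":"object","properties":{"increments":{"type":"array"},"force":{"type":"number"}},"required":["increments"]}

```bash
ls; mkdir -p pics; cat > h.py <<'E'
import numpy as np, cv2
from station import manip, vision
def cap(n):
    im,d=vision.capture(n); p=vision.camera_params(n); return im,d,np.array(p["mtx"]),np.array(p["pose"])
def save(im,f,scale=1): cv2.imwrite('pics/'+f,cv2.cvtColor(cv2.resize(im,None,fx=scale,fy=scale,interpolation=cv2.INTER_CUBIC),cv2.COLOR_RGB2BGR))
def cloud(d,K,T):
    v,u=np.indices(d.shape); P=np.stack([(u-K[0,2])/K[0,0]*d,(v-K[1,2])/K[1,1]*d,d],-1)
    W=P@T[:3,:3].T+T[:3,3]; W[d==0]=np.nan; return W
def ray(u,v,z,K,T):
    r=T[:3,:3]@np.array([(u-K[0,2])/K[0,0],(v-K[1,2])/K[1,1],1]); o=T[:3,3]; return o+r*(z-o[2])/r[2]
E
python3 - <<'E'
from h import *
for n in ("top","side"):
    im,d,K,T=cap(n); save(im,n+"1.png",1.5); np.savez(n+"1.npz",im=im,d=d,K=K,T=T); print(n,K.round(1).tolist(),T.round(3).tolist())
print(manip.get_state())
E
```

```text
pics
top [[434.0, 0.0, 252.0], [0.0, 434.0, 187.8], [0.0, 0.0, 1.0]] [[0.004, -0.995, 0.103, 0.457], [-1.0, -0.003, 0.013, -0.08], [-0.013, -0.103, -0.995, 1.129], [0.0, 0.0, 0.0, 1.0]]
side [[399.7, 0.0, 251.4], [0.0, 399.7, 190.9], [0.0, 0.0, 1.0]] [[-0.992, -0.039, 0.117, 0.469], [-0.121, 0.482, -0.868, 0.685], [-0.023, -0.875, -0.483, 0.583], [0.0, 0.0, 0.0, 1.0]]
{'time_s': 0.1, 'qpos': array([-1.33944729,  0.41790962, -0.01028832,  1.61409827,  0.00473035,
        1.11066966, -0.0529728 ]), 'qvel': array([ 6.74080481e-04, -5.48505002e-04, -7.18323219e-04, -3.37325054e-03,
       -2.38355358e-05, -1.19908934e-03,  8.51101184e-04]), 'effort': array([ 3.16660815e-03, -8.65813208e+01,  6.79294299e-01, -4.35637057e+01,
        1.90082495e-02,  4.96989363e-03,  1.27231042e-04]), 'tcp_pos': array([0.16836728, 0.60158776, 0.2307324 ]), 'tool_rot': array([ 1.35984273e-01,  9.90710853e-01, -5.31152855e-04, -1.39745311e-05]), 'contact_force': array([ 0.46161932, -0.52459859, -0.54689523]), 'moment': array([-0.03303477,  0.03357784, -0.01183368]), 'finger_gap': 0.9995679807710847}
```

View pics/top1.png

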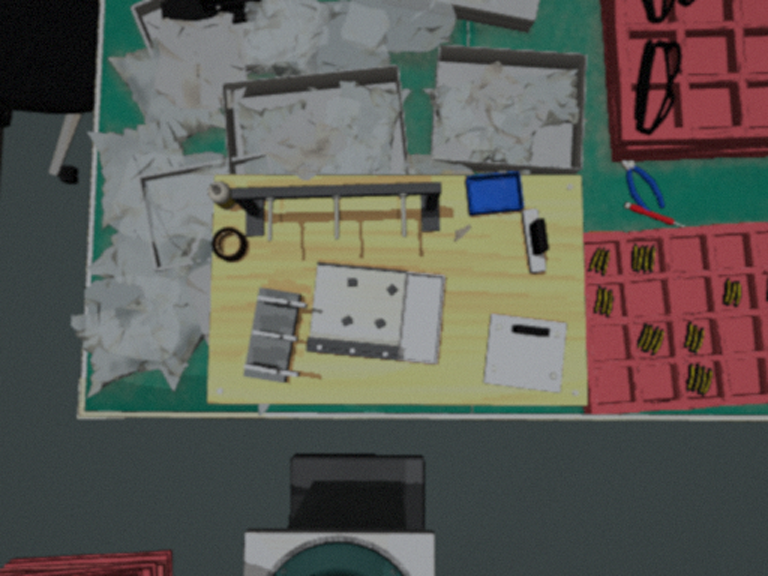

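View pics/side1.png

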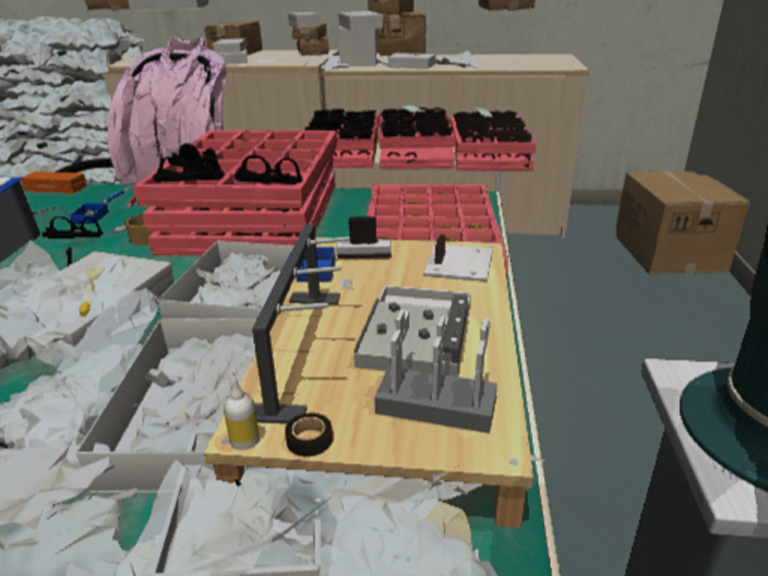

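The top view (1.5x) shows the bed with 4 offcuts near (370,300), and the stand with 3 gauges near (270,335). The rack is along the row at about 190, the scraper at (537,240) and the cover at (527,350) with its grip on the far side. Next I measure from the depth.

```bash
cat > m.py <<'E'
from h import *
def rects(W,zlo,zhi,x0,x1,y0,y1,minpix=8):
    m=((W[...,2]>zlo)&(W[...,2]<zhi)&(W[...,0]>x0)&(W[...,0]<x1)&(W[...,1]>y0)&(W[...,1]<y1)).astype(np.uint8)
    n,l=cv2.connectedComponents(m); 
    for i in range(1,n):
        s=l==i
        if s.sum()<minpix: continue
        p=W[s]; v,u=np.nonzero(s); c,wh,a=cv2.minAreaRect(p[:,:2].astype(np.float32)*1000)
        print(s.sum(),'c',np.round(c,1),'wh',np.round(wh,1),'a',round(a,1),'z',np.round(np.median(p[:,2])*1000,1),'px',u.mean().round(1),v.mean().round(1))
E
python3 - <<'E'
from m import *
D=np.load('top1.npz'); W=cloud(D['d'],D['K'],D['T']); B=(0.3,0.75,-0.42,0.25)
for nm,a,b in [('rackbar',.214,.235),('gaugetops',.17,.213),('scrapergrip',.155,.18),('coverTop',.0945,.103),('covergrip',.125,.14),('deck',.111,.119),('offcut',.1205,.128),('lip',.132,.145),('board',.08,.0935),('stand',.112,.12)]:
    print(nm); rects(W,a,b,*B,minpix=12 if nm!='offcut' else 5)
im=D['im']; save(im[160:265,130:310],'bed.png',4.4)
D=np.load('side1.npz'); save(D['im'][130:300,150:340],'side_c.png',4)
E
```

```text
rackbar
1370 c [651.2  -6.9] wh [ 79.4 299.3] a 1.8 z 222.2 px 223.2 129.6
gaugetops
14 c [697.5 181.1] wh [5.1 7.9] a 43.3 z 176.2 px 141.5 124.3
38 c [ 680.1 -144.8] wh [21.2  3.6] a 88.5 z 192.3 px 288.0 130.7
14 c [676.5 -77.2] wh [ 0.8 28. ] a 1.3 z 210.1 px 256.5 130.0
35 c [671.7 133.5] wh [ 7.1 14.8] a 29.7 z 189.9 px 161.1 134.4
90 c [ 627.9 -308.6] wh [47.5 14.2] a 6.3 z 171.3 px 360.5 155.8
109 c [525.5  74.2] wh [69.9  5.9] a 81.0 z 191.2 px 186.9 200.5
86 c [476.4  83.4] wh [63.1  5.9] a 81.2 z 192.4 px 182.5 223.1
130 c [426.6  87.4] wh [77.9  6.2] a 81.2 z 190.8 px 179.7 246.1
scrapergrip
49 c [695.3 179.6] wh [14.2 18.8] a 35.8 z 163.0 px 143.7 126.3
29 c [672.2 132.7] wh [ 7.6 16.4] a 32.0 z 167.2 px 163.8 136.2
14 c [ 678.9 -148.2] wh [ 1.1 14.6] a 3.2 z 167.6 px 288.0 133.5
183 c [ 628.3 -309.4] wh [50.1 17.4] a 7.2 z 169.9 px 359.7 156.2
coverTop
40 c [743.1  51.6] wh [13.  34.1] a 12.3 z 98.0 px 204.0 114.0
28 c [ 730.  -232.2] wh [ 5.5 41.7] a 4.9 z 97.3 px 320.8 118.8
14 c [ 698.6 -289.9] wh [13.8 10.8] a 47.3 z 96.0 px 344.3 132.4
187 c [ 675.7 -148.1] wh [57.
[... 3654 characters left out ...]
.3] wh [ 4.3 27.6] a 14.5 z 117.1 px 315.7 116.9
18 c [ 693.1 -208.7] wh [31.9  2.6] a 4.6 z 117.2 px 312.1 131.7
14 c [ 678.7 -271.1] wh [ 2.2 26.1] a 2.4 z 116.4 px 338.5 138.6
91 c [ 627.3 -308.9] wh [98.8 24.7] a 6.2 z 118.3 px 351.7 157.6
14 c [ 673.6 -222.1] wh [ 2.2 23.4] a 8.7 z 118.2 px 318.2 140.6
2731 c [527.9 -33.3] wh [140. 118.] a 84.5 z 115.6 px 237.3 202.5
15 c [ 582.8 -319.1] wh [14.1  7.4] a 86.5 z 118.5 px 359.8 179.0
146 c [541.8  90.7] wh [64.3 13.3] a 81.3 z 116.5 px 185.1 195.6
490 c [502.9  97. ] wh [64.2 50.5] a 81.7 z 116.5 px 182.0 211.7
508 c [452.6 104.6] wh [64.4 45.4] a 81.3 z 116.5 px 178.4 233.5
139 c [415.9 110.5] wh [64.5 11.9] a 81.4 z 116.4 px 175.5 249.9
```

View pics/bed.png

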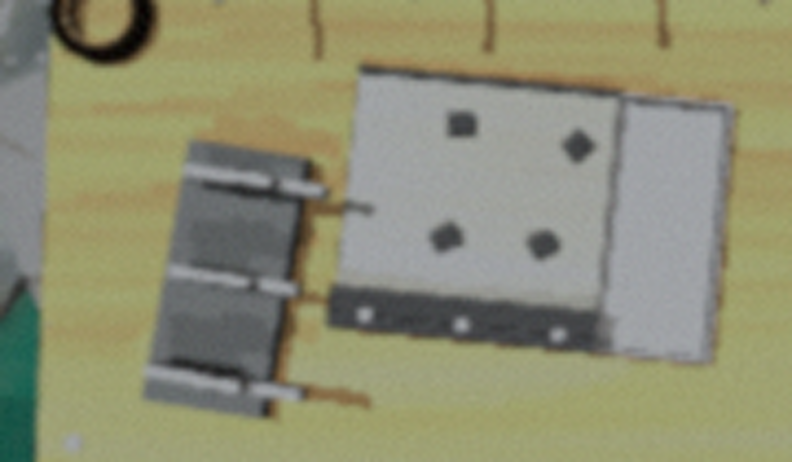

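View pics/side_c.png

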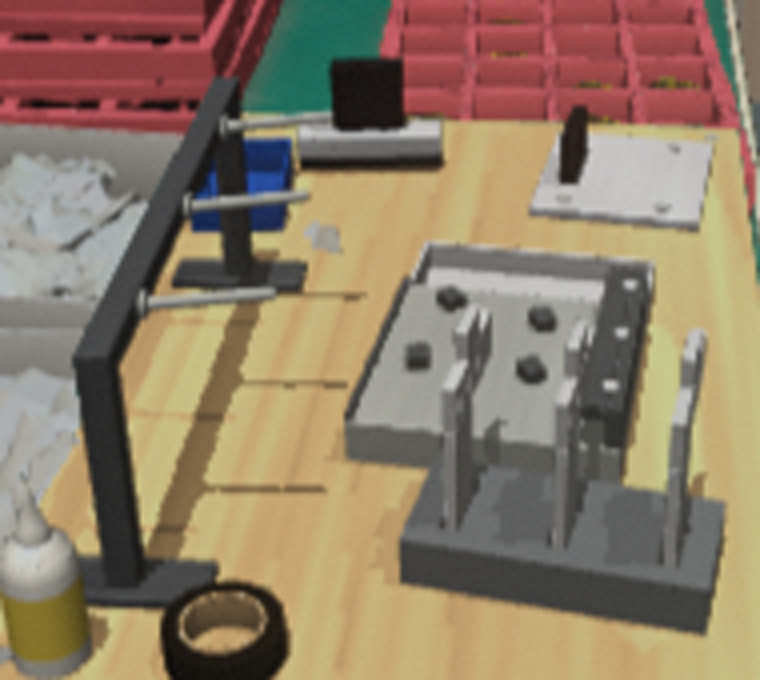

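Call:
{"method": "drive_tool", "body": {
  "increments": [
    [[0,0,0,0.05,-0.03,0.129,0.085],[0,0,0.1,0.332,-0.402,0.129,0.085],[0,0,0.2,0.332,-0.402,0.129,0.085],[0,0,0.387,0.332,-0.402,0.129,0.06],[0,0,0.387,0.332,-0.402,0.129,0.06],[0,0,0.387,0.332,-0.402,0.129,0.06],[0,0,0.387,0.332,-0.402,0.129,0.06],[0,0,0.387,0.332,-0.402,0.129,0.06],[0,0,0.387,0.332,-0.402,0.129,0.06],[0,0,0.387,0.332,-0.402,0.129,0.06],[0,0,0.387,0.332,-0.402,0.129,0.06],[0,0,0.387,0.332,-0.402,0.129,0.06],[0,0,0.387,0.332,-0.402,0.129,0.06],[0,0,0.387,0.332,-0.402,0.129,0.06],[0,0,0.387,0.332,-0.402,0.129,0.06]]
  ],
  "force": 60
}}

```text
time_s: 1.35
tcp_pos: [0.5027, 0.1958, 0.3607]
tool_rot: [-0.054, 0.999, -0.0, 0.001]
contact_force: [0.8, 1.2, -0.3]
finger_gap: 0.698
```

Call:
{"method": "drive_tool", "body": {
  "increments": [
    [[0,0,0,0.128,-0.511,-0.1,0.06],[0,0,0,0.128,-0.511,-0.1,0.06],[0,0,0,0.128,-0.511,-0.1,0.06],[0,0,0,0.128,-0.511,-0.1,0.06],[0,0,0,0.128,-0.511,-0.1,0.06],[0,0,0,0.128,-0.511,-0.1,0.06],[0,0,0,0.128,-0.511,-0.1,0.06],[0,0,0,0.128,-0.511,-0.1,0.06],[0,0,0,0.128,-0.511,-0.1,0.06],[0,0,0,0.128,-0.511,-0.1,0.06],[0,0,0,0.128,-0.511,-0.1,0.06],[0,0,0,0.128,-0.511,-0.1,0.06],[0,0,0,0.128,-0.511,-0.1,0.06],[0,0,0,0.128,-0.511,-0.1,0.06],[0,0,0,0.128,-0.511,-0.1,0.06],[0,0,0,0.128,-0.511,-0.1,0.06]]
  ]
}}

```text
time_s: 2.68
tcp_pos: [0.6285, -0.3103, 0.2597]
tool_rot: [-0.057, 0.998, 0.0, -0.0]
contact_force: [-0.3, 0.9, 0.6]
finger_gap: 0.701
```

Call:
{"method": "drive_tool", "body": {
  "increments": [
    [[0,0,0,0,0,-0.04,0.06],[0,0,0,0,0,-0.08,0.06],[0,0,0,0,0,-0.1,0.06],[0,0,0,0,0,-0.12,0.06],[0,0,0,0,0,-0.127,0.06],[0,0,0,0,0,-0.127,0.06],[0,0,0,0,0,-0.127,0.06],[0,0,0,0,0,-0.127,0.03],[0,0,0,0,0,-0.127,0.005],[0,0,0,0,0,-0.127,0.005],[0,0,0,0,0,-0.127,0.005],[0,0,0,0,0,-0.127,0.005],[0,0,0,0,0,-0.127,0.005],[0,0,0,0,0,-0.127,0.005],[0,0,0,0,0,-0.127,0.005]]
  ]
}}

```text
time_s: 3.93
tcp_pos: [0.6288, -0.3111, 0.1343]
tool_rot: [-0.057, 0.998, -0.0, 0.001]
contact_force: [-1.6, 1.8, 6.9]
finger_gap: 0.183
```

Call:
{"method": "drive_tool", "body": {
  "increments": [
    [[0,0,0,0,0,0.04,0.005],[0,0,0,0,0,0.08,0.005],[0,0,0,-0.02,0,0.12,0.005],[0,0,0,-0.05,0.02,0.15,0.005],[0,0,0,-0.08,0.06,0.167,0.005],[0,0,-0.05,-0.1,0.1,0.167,0.005],[0,0,-0.1,-0.1,0.14,0.167,0.005],[0,0,-0.15,-0.1,0.18,0.167,0.005],[0,0,-0.209,-0.1,0.22,0.167,0.005],[0,0,-0.209,-0.1,0.26,0.167,0.005],[0,0,-0.209,-0.1,0.3,0.167,0.005],[0,0,-0.209,-0.1,0.312,0.167,0.005],[0,0,-0.209,-0.1,0.312,0.167,0.005],[0,0,-0.209,-0.1,0.312,0.12,0.005],[0,0,-0.209,-0.1,0.312,0.08,0.005],[0,0,-0.209,-0.1,0.312,0.06,0.005],[0,0,-0.209,-0.1,0.312,0.05,0.005],[0,0,-0.209,-0.1,0.312,0.05,0.005],[0,0,-0.209,-0.1,0.312,0.05,0.005]]
  ]
}}

```text
time_s: 5.52
tcp_pos: [0.529, 0.0005, 0.1844]
tool_rot: [0.048, 0.999, -0.0, 0.0]
contact_force: [-0.1, 0.0, -0.5]
finger_gap: 0.183
```

```bash
python3 - <<'E'
from m import *
a,d,K,T=cap("top"); b,ds,Ks,Ts=cap("side")
im=np.hstack([cv2.resize(a[150:260,130:270],(560,440),interpolation=2)]); 
s=cv2.resize(b[130:300,180:340],(414,440),interpolation=2)
save(cv2.resize(np.hstack([im,s]),(800,361)),'pre.png')
W=cloud(d,K,T); rects(W,.175-.015,.2,0.45,.6,-.1,.03); s=manip.get_state(); print(s['tcp_pos'],s['contact_force'])
E
```

```text
[0.52941578 0.0007137  0.18511221] [ 0.42340148  0.23868197 -1.22114841]
```

View pics/pre.png

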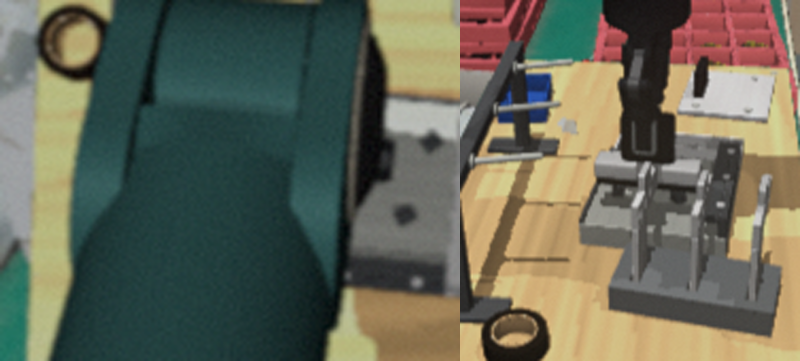

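The side view shows the scraper held over the bed behind the gauges, with its blade along x and offcuts visible in front of it. Lowering and sweeping now.

Call:
{"method": "drive_tool", "body": {
  "increments": [
    [[0,0,0,0,0,-0.015,0.005],[0,0,0,0,0,-0.024,0.005],[0,0,0,0,0,-0.0255,0.005],[0,0,0,0,0,-0.0255,0.005],[0,0,0,-0.0006,-0.006,-0.0255,0.005],[0,0,0,-0.0012,-0.012,-0.0255,0.005],[0,0,0,-0.0017,-0.018,-0.0255,0.005],[0,0,0,-0.0023,-0.024,-0.0255,0.005],[0,0,0,-0.0029,-0.03,-0.0255,0.005],[0,0,0,-0.0035,-0.036,-0.0255,0.005],[0,0,0,-0.004,-0.042,-0.0255,0.005],[0,0,0,-0.0046,-0.048,-0.0255,0.005],[0,0,0,-0.0052,-0.054,-0.0255,0.005],[0,0,0,-0.0058,-0.06,-0.0255,0.005],[0,0,0,-0.0064,-0.066,-0.0255,0.005],[0,0,0,-0.007,-0.072,-0.0255,0.005]]
  ]
}}

```text
time_s: 6.95
tcp_pos: [0.5223, -0.0709, 0.1589]
tool_rot: [0.047, 0.999, 0.001, 0.001]
contact_force: [0.1, 5.7, 6.7]
finger_gap: 0.18
```

Call:
{"method": "drive_tool", "body": {
  "increments": [
    [[0,0,0,-0.0006,-0.006,0,0.005],[0,0,0,-0.0012,-0.012,0,0.005],[0,0,0,-0.0017,-0.018,0,0.005],[0,0,0,-0.0023,-0.024,0,0.005],[0,0,0,-0.0029,-0.03,0,0.005],[0,0,0,-0.0035,-0.036,0,0.005],[0,0,0,-0.004,-0.042,0,0.005],[0,0,0,-0.0046,-0.048,0,0.005],[0,0,0,-0.0052,-0.054,0,0.005],[0,0,0,-0.0052,-0.054,0,0.005],[0,0,0,-0.0052,-0.054,0,0.005]]
  ]
}}

```text
time_s: 7.87
tcp_pos: [0.5161, -0.1255, 0.1577]
tool_rot: [0.048, 0.999, -0.0, -0.0]
contact_force: [-1.1, 0.7, -0.4]
finger_gap: 0.181
```

Call:
{"method": "drive_tool", "body": {
  "increments": [
    [[0,0,0,0,0,0.04,0.005],[0,0,0,0,0,0.08,0.005],[0,0,0,0,-0.03,0.11,0.005],[0,0,0,0.0,-0.07,0.13,0.005],[0,0,0,0.03,-0.1,0.13,0.005],[0,0,0.1,0.06,-0.14,0.13,0.005],[0,0,0.2,0.09,-0.18,0.13,0.005],[0,0,0.209,0.112,-0.183,0.13,0.005],[0,0,0.209,0.112,-0.183,0.13,0.005],[0,0,0.209,0.112,-0.183,0.13,0.005]]
  ]
}}

```text
time_s: 8.7
tcp_pos: [0.6288, -0.3087, 0.2856]
tool_rot: [-0.057, 0.998, 0.0, -0.001]
contact_force: [-0.8, 0.5, -1.4]
finger_gap: 0.176
```

```bash
python3 - <<'E'
from m import *
a,d,K,T=cap("top"); b,ds,Ks,Ts=cap("side")
im=cv2.resize(a[150:290,130:390],(780,420),interpolation=2)
s=cv2.resize(b[160:260,220:340],(216,180),interpolation=2); save(im,'sw.png')
W=cloud(d,K,T); print('deck');rects(W,.1205,.128,0.45,.57,-.1,.04,5); print('tray'); rects(W,.098,.108,0.42,.6,-.165,-.1,5); print(manip.get_state()['tcp_pos'])
E
```

```text
deck
tray
6 c [ 577.1 -114.1] wh [9.3 1.6] a 84.6 z 102.5 px 271.8 181.8
30 c [ 553.7 -123.5] wh [ 9.6 12.1] a 89.7 z 102.8 px 276.0 191.5
31 c [ 550.  -147.2] wh [13.9 11.7] a 77.6 z 102.1 px 286.0 193.2
5 c [ 536.  -163.6] wh [ 0.3 10. ] a 86.9 z 104.5 px 293.0 199.0
5 c [ 510.8 -161.3] wh [7.6 2.2] a 14.3 z 104.9 px 292.2 209.8
12 c [ 502.5 -110.4] wh [9.4 7.1] a 0.3 z 106.5 px 270.5 212.3
31 c [ 485.1 -124.6] wh [11.9 11.8] a 89.6 z 102.7 px 276.6 220.1
7 c [ 482.8 -159.5] wh [12.   2.4] a 0.1 z 107.0 px 291.3 221.3
6 c [ 456.9 -156.4] wh [11.8  2. ] a 8.9 z 104.7 px 290.2 232.5
[ 0.62792319 -0.30761343  0.28738407]
```

View pics/sw.png

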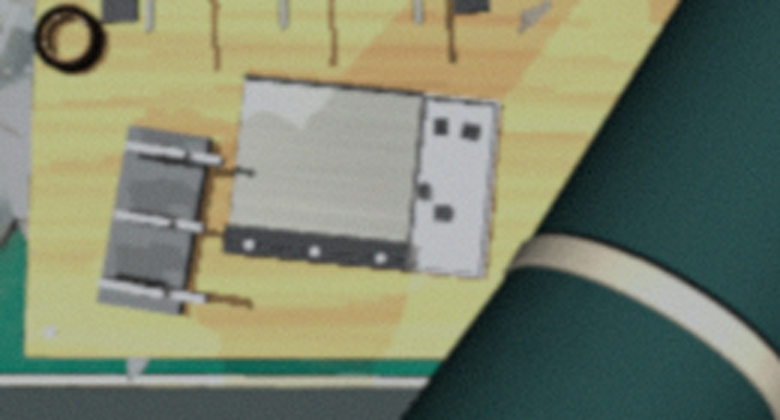

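All four offcuts lie in the tray, at about (440,127), (470,131), (424,190) and (443,213), and the deck is clear. Now I stand the scraper where it was.

Call:
{"method": "drive_tool", "body": {
  "increments": [
    [[0,0,0,0,0,-0.04,0.005],[0,0,0,0,0,-0.08,0.005],[0,0,0,0,0,-0.12,0.005],[0,0,0,0,0,-0.14,0.005],[0,0,0,0,0,-0.148,0.005],[0,0,0,0,0,-0.152,0.005],[0,0,0,0,0,-0.1535,0.005],[0,0,0,0,0,-0.1535,0.005],[0,0,0,0,0,-0.1535,0.005]]
  ]
}}

```text
time_s: 9.55
tcp_pos: [0.6289, -0.3084, 0.1362]
tool_rot: [-0.057, 0.998, -0.001, 0.001]
contact_force: [-0.3, -0.3, -0.6]
finger_gap: 0.181
```

Call:
{"method": "drive_tool", "body": {
  "increments": [
    [[0,0,0,0,0,0,0.025],[0,0,0,0,0,0,0.06],[0,0,0,0,0,0,0.06],[0,0,0,0,0,0,0.06],[0,0,0,0,0,0,0.06],[0,0,0,0,0,0.02,0.06],[0,0,0,0,0,0.06,0.06],[0,0,0,0,0,0.1,0.06],[0,0,0,0,0,0.14,0.06],[0,0,0,-0.05,0.05,0.17,0.06],[0,0,0,-0.08,0.09,0.17,0.06],[0,0,0,-0.08,0.15,0.17,0.06],[0,0,0,-0.08,0.15,0.17,0.06],[0,0,0,-0.08,0.15,0.17,0.06],[0,0,0,-0.08,0.15,0.17,0.06]]
  ]
}}

```text
time_s: 10.8
tcp_pos: [0.5481, -0.1542, 0.3051]
tool_rot: [-0.06, 0.998, 0.001, 0.001]
contact_force: [0.8, 0.2, 0.3]
finger_gap: 0.704
```

```bash
python3 - <<'E'
from m import *
a,d,K,T=cap("top"); b,ds,Ks,Ts=cap("side")
W=cloud(d,K,T); W2=cloud(ds,Ks,Ts)
for w in (W,W2):
  print('scr');rects(w,.166,.178,0.58,.68,-.4,-.26); print('cover'); rects(w,.0945,.103,0.35,.56,-.42,-.18,100); print('grip'); rects(w,.131,.14,0.35,.56,-.42,-.18)
  print('rackbar'); rects(w,.214,.23,.655,.72,-.18,.17)
# pins: points above .2 in front of the bar
for nm,w in(('top',W),('side',W2)):
  m=(w[...,2]>.195)&(w[...,2]<.245)&(w[...,0]>.585)&(w[...,0]<.655)&(w[...,1]>-.16)&(w[...,1]<.15)
  n,l=cv2.connectedComponents(m.astype(np.uint8),connectivity=8)
  for i in range(1,n):
    p=w[l==i]
    if len(p)<15: continue
    x=p[:,0]; A=np.polyfit(x,p[:,1],1); B=np.polyfit(x,p[:,2],1); print(nm,len(p),'x',x.min().round(4),x.max().round(4),'y@.62',np.polyval(A,.62).round(4),'dy/dx',A[0].round(3),'z@.62',np.polyval(B,.62).round(4),B[0].round(3))
save(np.hstack([cv2.resize(a[110:270,300:390],(225,400),interpolation=2),cv2.resize(b[120:220,180:340],(560,350),interpolation=2)[:350]]) if 0 else cv2.resize(b[120:220,180:340],(800,500),interpolation=2),'cov.png'); np.savez('t3.npz',a=a,d=d,b=b,ds=ds)
E
```

```text
scr
cover
1093 c [ 449.6 -320.1] wh [ 74.7 110.8] a 81.2 z 98.6 px 361.6 240.0
grip
45 c [ 484.9 -316.1] wh [11.5 18.3] a 0.4 z 134.1 px 361.4 220.4
rackbar
1036 c [673.5  14.3] wh [ 35.4 258. ] a 0.5 z 222.2 px 214.1 127.3
scr
63 c [ 628.4 -309.3] wh [48.6 18.1] a 7.3 z 169.8 px 241.0 145.3
cover
791 c [ 452. -296.] wh [125.7 109.9] a 83.0 z 99.3 px 306.9 174.6
grip
44 c [ 486.6 -298.5] wh [51.4 11.5] a 83.2 z 135.2 px 293.3 160.4
rackbar
820 c [672.2  -5.3] wh [ 36.1 300.8] a 0.9 z 222.7 px 189.1 187.4
top 63 x 0.6084 0.6545 y@.62 0.0867 dy/dx 0.047 z@.62 0.2244 -0.122
top 51 x 0.6127 0.6549 y@.62 -0.0086 dy/dx 0.046 z@.62 0.2237 -0.125
side 50 x 0.614 0.654 y@.62 -0.1017 dy/dx 0.075 z@.62 0.2234 -0.103
side 65 x 0.6123 0.6548 y@.62 -0.0064 dy/dx 0.049 z@.62 0.2235 -0.13
side 88 x 0.6084 0.6549 y@.62 0.0888 dy/dx 0.024 z@.62 0.223 -0.122
```

View pics/cov.png

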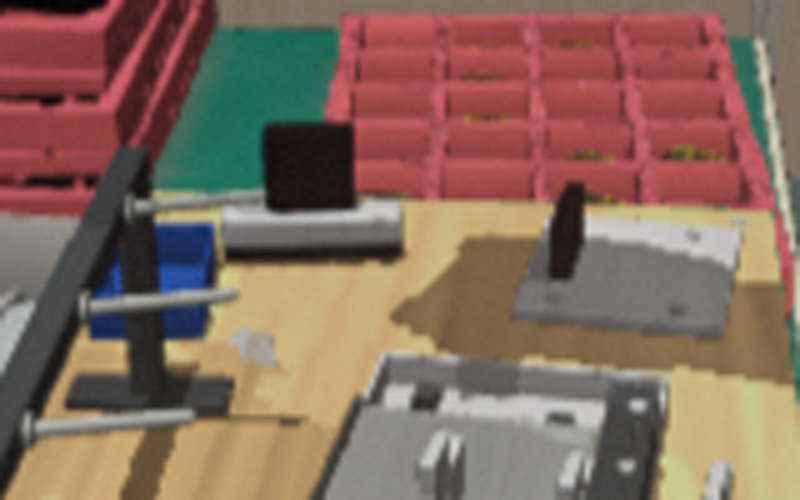

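The scraper stands upright at about (308,190) and the cover is undisturbed near (630,270), with its grip at (567,230). Next I grasp the cover.

Call:
{"method": "drive_tool", "body": {
  "increments": [
    [[0,0,-0.12,-0.01,-0.03,0,0.05],[0,0,-0.24,-0.02,-0.06,0,0.05],[0,0,-0.36,-0.03,-0.09,0,0.05],[0,0,-0.48,-0.05,-0.12,0,0.05],[0,0,-0.6,-0.061,-0.1445,0,0.05],[0,0,-0.72,-0.061,-0.1445,0,0.05],[0,0,-0.84,-0.061,-0.1445,-0.0,0.05],[0,0,-0.96,-0.061,-0.1445,-0.02,0.05],[0,0,-1.08,-0.061,-0.1445,-0.04,0.05],[0,0,-1.2,-0.061,-0.1445,-0.06,0.05],[0,0,-1.32,-0.061,-0.1445,-0.08,0.05],[0,0,-1.44,-0.061,-0.1445,-0.08,0.05],[0,0,-1.56,-0.061,-0.1445,-0.08,0.05],[0,0,-1.68,-0.061,-0.1445,-0.08,0.05],[0,0,-1.8,-0.061,-0.1445,-0.08,0.05],[0,0,-1.803,-0.061,-0.1445,-0.08,0.05],[0,0,-1.803,-0.061,-0.1445,-0.08,0.05],[0,0,-1.803,-0.061,-0.1445,-0.08,0.05],[0,0,-1.803,-0.061,-0.1445,-0.08,0.05]]
  ]
}}

```text
time_s: 12.48
tcp_pos: [0.4871, -0.3031, 0.2243]
tool_rot: [0.747, 0.665, -0.0, 0.0]
contact_force: [-0.2, -0.9, 0.6]
finger_gap: 0.582
```

```bash
python3 - <<'E'
from m import *
b,ds,Ks,Ts=cap("side"); w=cloud(ds,Ks,Ts)
print('cover'); rects(w,.0945,.103,0.35,.56,-.42,-.18,100); print('grip'); rects(w,.128,.14,0.35,.56,-.42,-.18)
s=manip.get_state(); print(s['tcp_pos'],s['tool_rot'],s['qpos'])
E
```

```text
cover
791 c [ 451.9 -296.3] wh [124.6 110.1] a 82.8 z 99.4 px 306.9 174.7
grip
52 c [ 486.3 -300.1] wh [53.5 11.5] a 83.6 z 134.8 px 293.1 161.0
[ 0.48709084 -0.30294574  0.22428661] [ 7.46903673e-01  6.64932253e-01 -3.44268155e-05  2.25305142e-05] [-0.15271421  0.44527525  0.85909292  1.77404498 -0.37551957  1.09536274
  0.71786659]
```

Call:
{"method": "drive_tool", "body": {
  "increments": [
    [[0,0,0,0,0.003,-0.04,0.05],[0,0,0,0,0.003,-0.08,0.05],[0,0,0,0,0.003,-0.105,0.05],[0,0,0,0,0.003,-0.12,0.05],[0,0,0,0,0.003,-0.12,0.05],[0,0,0,0,0.003,-0.12,0.04],[0,0,0,0,0.003,-0.12,0.02],[0,0,0,0,0.003,-0.12,0.003],[0,0,0,0,0.003,-0.12,0.003],[0,0,0,0,0.003,-0.12,0.003],[0,0,0,0,0.003,-0.12,0.003],[0,0,0,0,0.003,-0.12,0.003],[0,0,0,0,0.003,-0.12,0.003],[0,0,0,0,0.003,-0.12,0.003]]
  ],
  "force": 110
}}

```text
time_s: 13.7
tcp_pos: [0.4877, -0.3, 0.1058]
tool_rot: [0.748, 0.664, 0.001, 0.001]
contact_force: [-2.9, 2.5, 11.7]
finger_gap: 0.117
```

Call:
{"method": "drive_tool", "body": {
  "increments": [
    [[0,0,0,0,0,0.02,0.003],[0,0,0,0,0,0.05,0.003],[0,0,0,0,0,0.09,0.003],[0,0,0,0,0.0,0.12,0.003],[0,0,0,0,0.02,0.15,0.003],[0,0,0,0.01,0.05,0.1555,0.003],[0,0,0,0.02,0.08,0.1555,0.003],[0,0,0,0.03,0.11,0.1555,0.003],[0,0,0,0.04,0.14,0.1555,0.003],[-0.01,-0.1,0.005,0.05,0.18,0.1555,0.003],[-0.02,-0.2,0.01,0.06,0.22,0.1555,0.003],[-0.03,-0.3,0.015,0.0667,0.25,0.1555,0.003],[-0.04,-0.378,0.021,0.0667,0.2642,0.1555,0.003],[-0.04,-0.378,0.021,0.0667,0.2642,0.1555,0.003],[-0.04,-0.378,0.021,0.0667,0.2642,0.1555,0.003],[-0.04,-0.378,0.021,0.0667,0.2642,0.13,0.003],[-0.04,-0.378,0.021,0.0667,0.2642,0.1,0.003],[-0.04,-0.378,0.021,0.0667,0.2642,0.0785,0.003],[-0.04,-0.378,0.021,0.0667,0.2642,0.0785,0.003],[-0.04,-0.378,0.021,0.0667,0.2642,0.0785,0.003]]
  ]
}}

```text
time_s: 15.37
tcp_pos: [0.5538, -0.0371, 0.1828]
tool_rot: [0.728, 0.659, 0.126, 0.14]
contact_force: [-0.1, -0.1, -5.0]
finger_gap: 0.123
```

```bash
python3 - <<'E'
from m import *
from scipy.spatial.transform import Rotation as R
s=manip.get_state(); print(s['tcp_pos'],s['tool_rot'],s['contact_force']); print(R.from_quat(s['tool_rot']).as_matrix().round(3))
b,ds,Ks,Ts=cap("side"); a,d,K,T=cap("top")
save(np.hstack([cv2.resize(b[160:270,210:330],(480,440),interpolation=2),cv2.resize(a[160:270,200:280],(320,440),interpolation=2)]),'tilt.png')
w=cloud(ds,Ks,Ts)
m=(w[...,2]>.138)&(w[...,2]<.21)&(w[...,0]>.46)&(w[...,0]<.6)&(w[...,1]>-.1)&(w[...,1]<.05)
p=w[m]; print(len(p),p.min(0),p.max(0))
E
```

```text
[ 0.55383208 -0.03705922  0.18277249] [0.72797422 0.65934076 0.12591492 0.13953035] [-0.0583661  -0.09016124 -5.03573262]
[[ 0.099  0.925  0.367]
 [ 0.995 -0.092 -0.037]
 [-0.001  0.369 -0.929]]
1726 [ 0.4600225  -0.09550478  0.13800391] [0.58274648 0.04970808 0.20984143]
```

View pics/tilt.png

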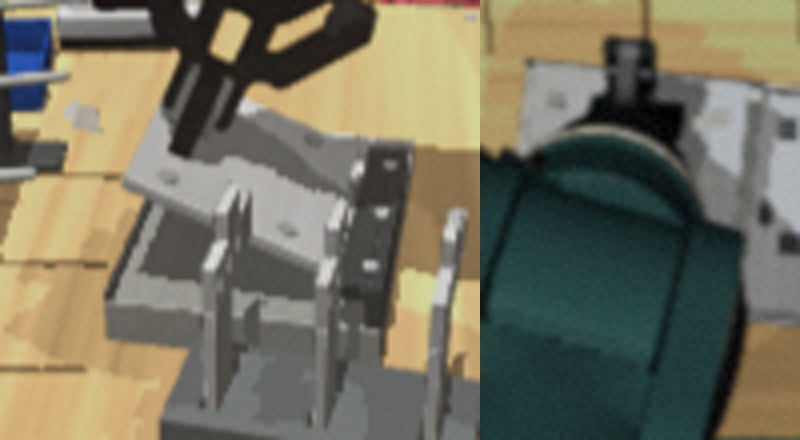

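The cover is held tilted, far side up, with its near edge just in front of the lip at about (345,200). Next I check the plate's plane before inserting.

```bash
python3 - <<'E'
from m import *
b,ds,Ks,Ts=cap("side"); w=cloud(ds,Ks,Ts)
o=np.array([.5169,-.0322]); ex=np.array([.9954,-.0958]); ey=np.array([.0958,.9954])
q=w[...,:2]-o; X=q@ex; Y=q@ey; Z=w[...,2]-.115
m=(X>-.03)&(X<.07)&(Y>.03)&(Y<.058)&(Z>.02)&(Z<.08)
A=np.c_[X[m],Y[m],np.ones(m.sum())]; z=Z[m]
for _ in range(6):
    c=np.linalg.lstsq(A,z,rcond=None)[0]; r=abs(A@c-z); k=r<.003; A,z=A[k],z[k]
print(m.sum(),len(z),c,np.arctan(c[0]),'X',A[:,0].min(),A[:,0].max(),'top z at X=-40:',c[0]*-.04+c[2])
E
```

```text
377 323 [ 0.40101765 -0.04522621  0.04863535] 0.38138335136391965 X -0.029804745922028024 0.05988635027259644 top z at X=-40: 0.03259464760703028
```

Call:
{"method": "drive_tool", "body": {
  "increments": [
    [[0,0,0,0,0,-0.01,0.003],[0,0,0,0,0,-0.0185,0.003],[0,0,0,0,0,-0.0185,0.003],[0,0,0,-0.005,0.0005,-0.0185,0.003],[0,0,0,-0.01,0.001,-0.0185,0.003],[0,0,0,-0.0149,0.0014,-0.0185,0.003],[0,0,0,-0.0149,0.0014,-0.0185,0.003],[0,0,0,-0.0149,0.0014,-0.0185,0.003],[0,0,0,-0.0149,0.0014,-0.0195,0.003],[0,0,0,-0.0149,0.0014,-0.0205,0.003],[0,0,0,-0.0149,0.0014,-0.0205,0.003],[0,0,0,-0.0149,0.0014,-0.0205,0.003]]
  ]
}}

```text
time_s: 16.52
tcp_pos: [0.5396, -0.034, 0.1626]
tool_rot: [0.727, 0.66, 0.128, 0.14]
contact_force: [2.3, 2.0, 1.6]
finger_gap: 0.12
```

Call:
{"method": "drive_tool", "body": {
  "increments": [
    [[0.005,0.05,0,0.0023,-0.0002,-0.004,0.003],[0.01,0.1,0,0.0044,-0.0004,-0.008,0.003],[0.014,0.149,0,0.0063,-0.0006,-0.0122,0.003],[0.019,0.199,0,0.008,-0.0008,-0.0164,0.003],[0.024,0.249,0,0.0094,-0.0009,-0.0207,0.003],[0.029,0.298,0,0.0107,-0.001,-0.025,0.003],[0.032,0.338,0,0.0115,-0.0011,-0.0286,0.003],[0.032,0.338,0,0.0115,-0.0011,-0.0286,0.003],[0.032,0.338,0,0.0115,-0.0011,-0.0286,0.003]]
  ]
}}

```text
time_s: 17.27
tcp_pos: [0.5508, -0.0353, 0.1335]
tool_rot: [0.74, 0.672, 0.014, 0.015]
contact_force: [0.5, 1.7, 4.5]
finger_gap: 0.12
```

Call:
{"method": "drive_tool", "body": {
  "increments": [
    [[0.002,0.02,0,0.0004,0,-0.0016,0.003],[0.004,0.04,0,0.0007,0,-0.003,0.003],[0.004,0.04,0,0.0007,0,-0.0035,0.003],[0.004,0.04,0,0.0007,0,-0.0035,0.003],[0.004,0.04,0,0.0007,0,-0.0035,0.003]]
  ]
}}

```text
time_s: 17.68
tcp_pos: [0.5511, -0.0352, 0.1308]
tool_rot: [0.741, 0.672, 0.0, -0.0]
contact_force: [-7.0, 1.6, 15.2]
finger_gap: 0.119
```

```bash
python3 - <<'E'
from m import *
b,ds,Ks,Ts=cap("side"); w=cloud(ds,Ks,Ts); s=manip.get_state(); print(s['tcp_pos'],s['tool_rot'],s['contact_force'])
o=np.array([.5169,-.0322]); ex=np.array([.9954,-.0958]); ey=np.array([.0958,.9954])
q=w[...,:2]-o; X=q@ex; Y=q@ey; Z=w[...,2]-.115
m=(X>-.04)&(X<.07)&(Y>.03)&(Y<.058)&(Z>.004)&(Z<.03)
A=np.c_[X[m],Y[m],np.ones(m.sum())]; z=Z[m]
for _ in range(6):
    c=np.linalg.lstsq(A,z,rcond=None)[0]; r=abs(A@c-z); k=r<.003; A,z=A[k],z[k]
print(m.sum(),len(z),c,'X',A[:,0].min(),A[:,0].max())
E
```

```text
[ 0.55116664 -0.03516165  0.13082506] [ 7.40482165e-01  6.72075924e-01  3.07957275e-04 -1.46078422e-04] [-6.17145995  2.52659758 15.94122462]
311 296 [-0.0017137  -0.0162958   0.00996369] X -0.03560469162556384 0.06860588296631566
```

Call:
{"method": "drive_tool", "body": {
  "increments": [
    [[0,0,0,0,0,0.001,0.02],[0,0,0,0,0,0.001,0.04],[0,0,0,0,0,0.001,0.04],[0,0,0,0,0,0.001,0.04],[0,0,0,0,0,0.001,0.04],[0,0,0,0,0,0.02,0.04],[0,0,0,0,0,0.06,0.04],[0,0,0,0,0,0.1,0.04],[0,0,0,0,0,0.14,0.04],[0,0,0,-0.03,-0.03,0.17,0.04],[0,0,0,-0.06,-0.07,0.19,0.04],[0,0,0,-0.1,-0.1,0.19,0.04],[0,0,0,-0.1,-0.14,0.19,0.04],[0,0,0,-0.1,-0.18,0.19,0.04],[0,0,0,-0.1,-0.2,0.19,0.04],[0,0,0,-0.1,-0.2,0.19,0.04],[0,0,0,-0.1,-0.2,0.19,0.04]]
  ]
}}

```text
time_s: 19.15
tcp_pos: [0.4503, -0.2373, 0.3201]
tool_rot: [0.742, 0.67, -0.0, 0.0]
contact_force: [-0.4, 1.1, 0.1]
finger_gap: 0.47
```

```bash
python3 - <<'E'
from m import *
s=manip.get_state(); print(s['tcp_pos'],s['tool_rot'])
a,d,K,T=cap("top"); b,ds,Ks,Ts=cap("side"); W=cloud(d,K,T); w=cloud(ds,Ks,Ts); np.savez('t4.npz',a=a,d=d,b=b,ds=ds,K=K,T=T,Ks=Ks,Ts=Ts)
print('cover'); rects(W,.1205,.128,.42,.62,-.11,.06,30); rects(W,.15,.166,.42,.62,-.11,.03,10)
print('gauge tab'); rects(W,.199,.212,.4,.56,.02,.15); rects(w,.199,.212,.4,.56,.02,.15)
print('bars'); rects(W,.18,.197,.4,.56,.02,.15); rects(w,.18,.197,.4,.56,.02,.15)
print('rack'); 
for q in (W,w):
  m=(q[...,2]>.216)&(q[...,2]<.228)&(q[...,0]>.655)&(q[...,0]<.70)&(q[...,1]>-.16)&(q[...,1]<.15); p=q[m]; A=np.polyfit(p[:,1],p[:,0],1); print(A,np.degrees(np.arctan(A[0])),len(p),p[:,1].min(),p[:,1].max(), 'x span at mid', np.percentile(p[abs(p[:,1])<.02][:,0],[2,50,98]))
save(np.vstack([cv2.resize(a[120:220,130:330],(600,300),interpolation=2),cv2.resize(b[160:260,150:350],(600,300),interpolation=2)]),'rack.png')
E
```

```text
[ 0.45034378 -0.23725203  0.32014014] [ 7.41916171e-01  6.70492532e-01 -2.61761996e-04  3.01837006e-04]
cover
2024 c [520.3 -32.9] wh [120.1 103.2] a 84.4 z 123.6 px 237.4 206.1
127 c [551.8 -35.7] wh [50.7 12. ] a 84.9 z 159.3 px 237.9 190.0
gauge tab
34 c [525.4  73.9] wh [23.4  5.9] a 81.2 z 206.4 px 185.8 199.9
32 c [476.6  83.7] wh [24.   5.6] a 80.8 z 206.2 px 180.4 222.7
36 c [426.6  87.3] wh [23.6  5.7] a 81.3 z 206.3 px 178.4 246.5
44 c [524.9  75.4] wh [23.2  5.6] a 82.8 z 206.1 px 266.5 210.8
45 c [476.1  85. ] wh [23.4  5.9] a 81.1 z 205.9 px 293.6 215.0
44 c [426.2  88.6] wh [24.1  5.9] a 80.3 z 206.7 px 322.3 217.4
bars
27 c [529.4  99.2] wh [20.2  5.7] a 80.4 z 190.1 px 175.2 198.5
35 c [521.8  50.7] wh [23.3  5.8] a 80.8 z 190.0 px 197.3 202.1
21 c [480.2 106.7] wh [15.9  5.7] a 80.8 z 190.1 px 171.1 221.2
30 c [473.   62.2] wh [20.4  5.8] a 82.1 z 190.5 px 191.7 224.5
36 c [430.6 114.1] wh [24.7  6.1] a 80.6 z 190.0 px 167.1 244.2
42 c [422.6  62.4] wh [27.1  5.8] a 80.3 z 190.2 px 191.2 248.0
107 c [524.3  74.8] wh [72.4  6.4] a 79.8 z 190.2 px 266.2 220.0
85 c [475.7  85. ] wh [64.5  5.8] a 80.8 z 190.7 px 293.0 224.8
88 c [425.5  87.9] wh [78.9  5.9] a 80.0 z 190.6 px 321.3 229.0
rack
[-0.0289629   0.68024395] -1.6589879980033586 1171 -0.15510678934329303 0.14302051283212674 x span at mid [0.66007039 0.68001026 0.6892273 ]
[-0.02177001  0.67835951] -1.2471325462629408 768 -0.1546665297685742 0.14605107388080307 x span at mid [0.65767165 0.67709102 0.68913368]
```

View pics/rack.png

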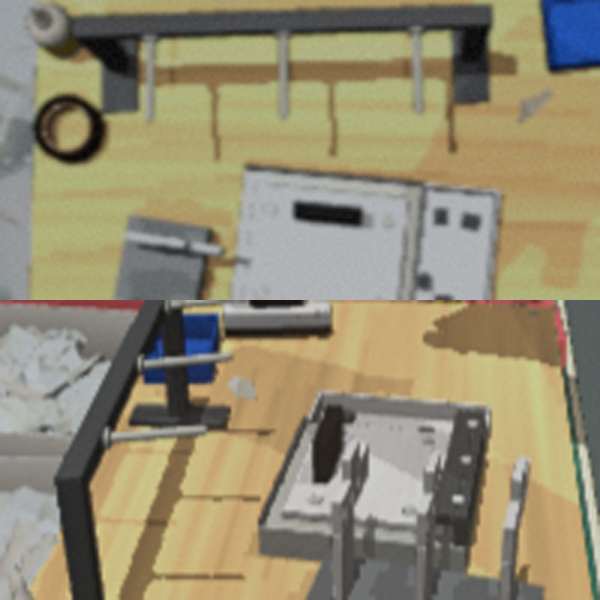

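The cover lies flat on the bed, its near 7 mm under the lip. The rack pins are at columns 150, 283 and 417 in the top half. Next I fit the pins more closely.

```bash
python3 - <<'E'
from m import *
D=np.load('t4.npz'); E=np.load('top1.npz')
for d in (D['d'],E['d']):
  W=cloud(d,D['K'],D['T'])
  for y0 in (-.103,-.008,.087):
    m=(W[...,2]>.205)&(W[...,2]<.24)&(W[...,0]>.6)&(W[...,0]<.657)&(abs(W[...,1]-y0)<.012)
    r=[]
    for v in np.unique(np.nonzero(m)[0]):
        p=W[v][m[v]]; 
        if len(p)>=2: r.append([p[:,0].mean(),(p[:,1].min()+p[:,1].max())/2,p[:,2].max()])
    r=np.array(r); A=np.polyfit(r[:,0],r[:,1],1); B=np.polyfit(r[:,0],r[:,2],1)
    print(y0,len(r),'x0',r[:,0].min().round(4),'y@.61,.64',np.polyval(A,[.61,.64]).round(4),'slope',A[0].round(3),'ztop',np.polyval(B,[.61,.64]).round(4))
  m=(W[...,2]>.216)&(W[...,2]<.23)&(W[...,0]>.668)&(W[...,0]<.70)&(W[...,1]>-.16)&(W[...,1]<.15); p=W[m]
  r=np.array([[y,p[abs(p[:,1]-y)<.01][:,0].min(),p[abs(p[:,1]-y)<.01][:,0].max()] for y in np.arange(-.13,.11,.02)]); print(np.polyfit(r[:,0],r[:,1],1),np.polyfit(r[:,0],r[:,2],1))
E
```

```text
-0.103 19 x0 0.6151 y@.61,.64 [-0.1028 -0.1018] slope 0.031 ztop [0.2263 0.2238]
-0.008 20 x0 0.613 y@.61,.64 [-0.009  -0.0076] slope 0.047 ztop [0.2266 0.2229]
0.087 22 x0 0.6104 y@.61,.64 [0.0865 0.0877] slope 0.043 ztop [0.2266 0.2229]
[-0.01868049  0.6718084 ] [-0.03346682  0.68962161]
-0.103 20 x0 0.6149 y@.61,.64 [-0.1027 -0.1019] slope 0.027 ztop [0.2272 0.2232]
-0.008 20 x0 0.6125 y@.61,.64 [-0.0091 -0.0076] slope 0.051 ztop [0.2278 0.2228]
0.087 22 x0 0.6105 y@.61,.64 [0.0864 0.0877] slope 0.045 ztop [0.2265 0.2228]
[-0.013577    0.67212904] [-0.03294344  0.68946501]
```

Call:
{"method": "drive_tool", "body": {
  "increments": [
    [[0,0,0,0,0.04,0,0.03],[0,0,0,0.01,0.08,0,0.03],[0,0,0,0.02,0.12,0,0.03],[0,0,0,0.03,0.16,0,0.03],[0,0,0,0.04,0.2,0,0.03],[0,0,-0.02,0.06,0.24,0,0.03],[0,0,-0.05,0.075,0.28,0,0.03],[0,0,-0.06,0.075,0.312,-0.03,0.03],[0,0,-0.06,0.075,0.312,-0.07,0.03],[0,0,-0.06,0.075,0.312,-0.08,0.03],[0,0,-0.06,0.075,0.312,-0.08,0.03],[0,0,-0.06,0.075,0.312,-0.08,0.03]]
  ],
  "force": 40
}}

```text
time_s: 20.25
tcp_pos: [0.5263, 0.0763, 0.2413]
tool_rot: [0.76, 0.649, 0.0, 0.0]
contact_force: [0.9, -0.9, 1.3]
finger_gap: 0.35
```

Call:
{"method": "drive_tool", "body": {
  "increments": [
    [[0,0,0,-0.001,-0.002,-0.02,0.03],[0,0,0,-0.001,-0.002,-0.04,0.03],[0,0,0,-0.001,-0.002,-0.052,0.03],[0,0,0,-0.001,-0.002,-0.052,0.03],[0,0,0,-0.001,-0.002,-0.052,0.03],[0,0,0,-0.001,-0.002,-0.052,0.015],[0,0,0,-0.001,-0.002,-0.052,0],[0,0,0,-0.001,-0.002,-0.052,0],[0,0,0,-0.001,-0.002,-0.052,0],[0,0,0,-0.001,-0.002,-0.052,0],[0,0,0,-0.001,-0.002,-0.052,0]]
  ],
  "force": 40
}}

```text
time_s: 21.17
tcp_pos: [0.5259, 0.0748, 0.1895]
tool_rot: [0.76, 0.65, 0.001, 0.0]
contact_force: [-1.4, -1.3, 8.7]
finger_gap: 0.054
```

```bash
python3 -c "
from h import *
s=manip.get_state(); print(s['tcp_pos'],s['tool_rot'],s['contact_force'],s['finger_gap'])"
```

```text
[0.52589866 0.07482991 0.18951626] [7.60289810e-01 6.49583114e-01 1.00327165e-03 4.19703943e-04] [-1.36404192 -1.29172179  8.66237857] 0.05416937352295214
```

Call:
{"method": "drive_tool", "body": {
  "increments": [
    [[0,0,0,0,0,0.03,0],[0,0,0,0,0,0.06,0],[0,0,0,0,0,0.09,0],[0,0,0.04,0.01,-0.03,0.09,0],[0,0,0.08,0.03,-0.06,0.09,0],[0,0,0.12,0.05,-0.1,0.09,0],[0,0,0.16,0.054,-0.14,0.09,0],[0,0,0.192,0.054,-0.18,0.09,0],[0,0,0.192,0.054,-0.1876,0.08,0],[0,0,0.192,0.054,-0.1876,0.06,0],[0,0,0.192,0.054,-0.1876,0.0435,0],[0,0,0.192,0.054,-0.1876,0.0435,0],[0,0,0.192,0.054,-0.1876,0.0435,0],[0,0,0.192,0.054,-0.1876,0.0435,0]]
  ]
}}

```text
time_s: 22.33
tcp_pos: [0.5797, -0.1127, 0.233]
tool_rot: [0.694, 0.72, 0.001, 0.001]
contact_force: [-0.4, 0.6, -0.1]
finger_gap: 0.06
```

```bash
python3 - <<'E'
from m import *
s=manip.get_state(); print(s['tcp_pos'],s['tool_rot'],s['contact_force'])
b,ds,Ks,Ts=cap("side"); np.savez('t5.npz',b=b,ds=ds)
save(b[120:220,170:290],'pin1.png',6)
# project expected hole & pin tip
def pr(p): q=Ts[:3,:3].T@(np.array(p)-Ts[:3,3]); return (Ks@q)[:2]/q[2]
t=s['tcp_pos']
for n,p in (('hole',t+[-.0003,.0092,-.0105]),('tip',[.61,-.1028,.2222]),('tip2',[.61,-.009,.2222]),('tip3',[.61,.0865,.2222])):
    u=pr(p); print(n,u.round(1),((u-[170,120])*6).round(0))
w=cloud(ds,Ks,Ts); rects(w,.20,.26,.56,.6,-.2,-.04)
E
```

```text
[ 0.57967162 -0.11274159  0.23301054] [6.94456359e-01 7.19534363e-01 5.08998900e-04 6.38259550e-04] [-0.3755393   0.55810851 -0.06486246]
hole [248.8 159.2] [473. 235.]
tip [234.9 159. ] [389. 234.]
tip2 [227.5 178.6] [345. 351.]
tip3 [218.1 203.1] [289. 499.]
227 c [ 576.4 -113.3] wh [72.8 30.9] a 70.2 z 242.6 px 248.8 153.3
```

View pics/pin1.png

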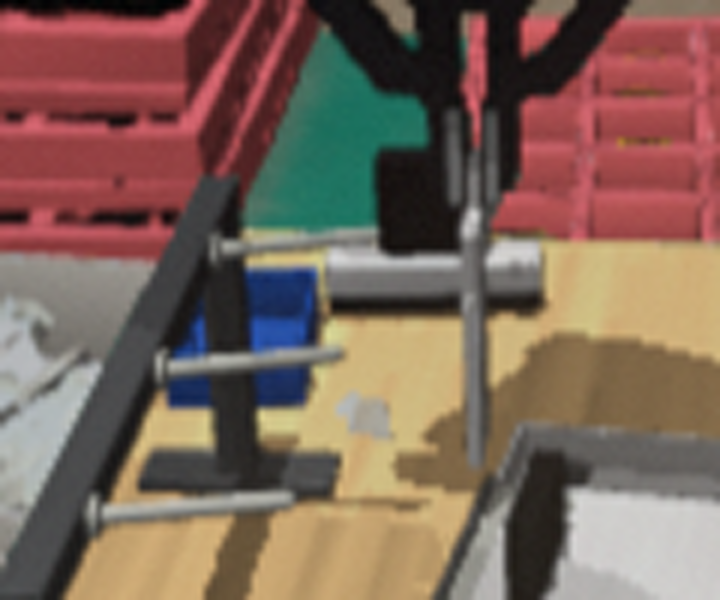

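The gauge hangs from the fingers at about (473,235), in front of the tip of pin 1 near (380,237). Inserting slowly.

Call:
{"method": "drive_tool", "body": {
  "increments": [
    [[0,0,0,0.01,0.0002,0,0],[0,0,0,0.02,0.0005,0,0],[0,0,0,0.026,0.0006,0,0],[0,0,0,0.032,0.0008,-0.0004,0],[0,0,0,0.036,0.001,-0.001,0],[0,0,0,0.04,0.0011,-0.0015,0],[0,0,0,0.04,0.0011,-0.0015,0],[0,0,0,0.04,0.0011,-0.0015,0]]
  ]
}}

```text
time_s: 23.05
tcp_pos: [0.6192, -0.1117, 0.2301]
tool_rot: [0.695, 0.719, 0.0, 0.0]
contact_force: [0.4, -0.4, 1.1]
finger_gap: 0.056
```

Call:
{"method": "drive_tool", "body": {
  "increments": [
    [[0,0,0,0.005,0.0002,-0.0006,0],[0,0,0,0.01,0.0003,-0.0013,0],[0,0,0,0.015,0.0005,-0.0019,0],[0,0,0,0.021,0.0007,-0.0026,0],[0,0,0,0.021,0.0007,-0.0026,0],[0,0,0,0.021,0.0007,-0.0036,0],[0,0,0,0.021,0.0007,-0.0042,0],[0,0,0,0.021,0.0007,-0.0042,0],[0,0,0,0.021,0.0007,-0.0042,0]]
  ]
}}

```text
time_s: 23.8
tcp_pos: [0.6408, -0.1109, 0.2268]
tool_rot: [0.694, 0.72, 0.001, 0.001]
contact_force: [2.2, 0.9, 5.6]
finger_gap: 0.055
```

```bash
python3 - <<'E'
from m import *
s=manip.get_state(); print(s['tcp_pos'],s['tool_rot'],s['contact_force'])
b,ds,Ks,Ts=cap("side"); 
save(b[120:200,170:270],'pin1b.png',6)
E
```

```text
[ 0.64081344 -0.1108694   0.22677876] [0.69445678 0.71953346 0.00086597 0.0007974 ] [2.24368312 0.94497816 5.63993945]
```

View pics/pin1b.png

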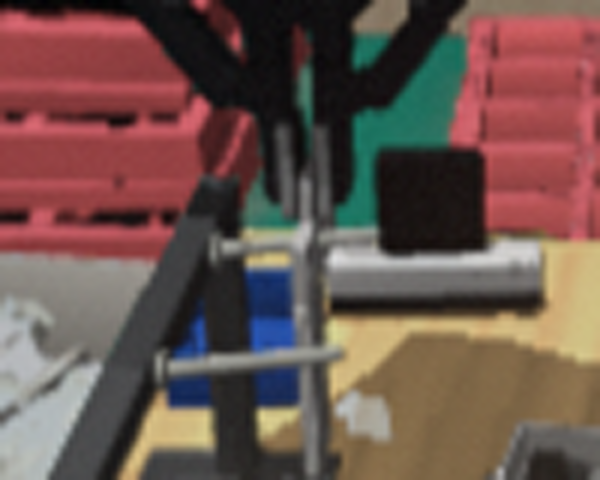

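The pin passes through the gauge at about (305,240) and the upward force shows it resting on the pin. Releasing, then on to gauge c.

Call:
{"method": "drive_tool", "body": {
  "increments": [
    [[0,0,0,0,0,0.0005,0.015],[0,0,0,0,0,0.0005,0.03],[0,0,0,0,0,0.0005,0.03],[0,0,0,0,0,0.0005,0.03],[0,0,0,0,0,0.02,0.03],[0,0,0,0,0,0.05,0.03],[0,0,0,0,0,0.08,0.03],[0,0,0,-0.03,0.03,0.09,0.03],[0,0,0,-0.07,0.06,0.09,0.03],[0,0,-0.05,-0.1,0.09,0.08,0.03],[0,0,-0.1,-0.13,0.12,0.06,0.03],[0,0,-0.15,-0.16,0.15,0.04,0.03],[0,0,-0.192,-0.164,0.18,0.02,0.03],[0,0,-0.192,-0.164,0.1945,0.01,0.03],[0,0,-0.192,-0.164,0.1945,0.01,0.03],[0,0,-0.192,-0.164,0.1945,0.01,0.03],[0,0,-0.192,-0.164,0.1945,0.01,0.03]]
  ]
}}

```text
time_s: 25.27
tcp_pos: [0.4764, 0.083, 0.2362]
tool_rot: [0.76, 0.649, 0.0, 0.0]
contact_force: [-0.1, -0.6, -0.5]
finger_gap: 0.351
```

```bash
python3 - <<'E'
from m import *
s=manip.get_state(); print(s['tcp_pos'],s['tool_rot'],s['contact_force'])
b,ds,Ks,Ts=cap("side"); w=cloud(ds,Ks,Ts); a,d,K,T=cap("top"); W=cloud(d,K,T)
print('hung');rects(W,.205,.26,.63,.655,-.18,-.04);rects(w,.21,.26,.63,.655,-.18,-.04)
p=w[(w[...,0]>.62)&(w[...,0]<.66)&(w[...,1]>-.13)&(w[...,1]<-.06)&(w[...,2]>.10)&(w[...,2]<.26)]; print(len(p),p.min(0),p.max(0))
print('c');rects(w,.199,.212,.4,.56,.02,.15)
E
```

```text
[0.47642252 0.08304729 0.23622323] [7.60390682e-01 6.49465859e-01 1.46083652e-04 2.93281478e-04] [-0.14713174 -0.6434087  -0.53271123]
hung
215 c [ 644.1 -111.4] wh [23.9 67.8] a 12.0 z 226.8 px 272.6 145.1
141 c [ 640.6 -110.3] wh [71.9 21.9] a 78.6 z 225.7 px 221.2 156.9
296 [ 0.6203139  -0.12936957  0.13602969] [ 0.65926887 -0.07383155  0.24567045]
c
46 c [476.   84.7] wh [24.7  5.9] a 79.8 z 206.3 px 293.5 215.2
44 c [426.2  89.2] wh [23.8  5.9] a 79.4 z 206.9 px 322.3 217.4
```

Call:
{"method": "drive_tool", "body": {
  "increments": [
    [[0,0,0,0,0,-0.02,0.03],[0,0,0,0,0,-0.04,0.03],[0,0,0,0,0,-0.047,0.03],[0,0,0,0,0,-0.047,0.03],[0,0,0,0,0,-0.047,0.03],[0,0,0,0,0,-0.047,0.015],[0,0,0,0,0,-0.047,0],[0,0,0,0,0,-0.047,0],[0,0,0,0,0,-0.047,0],[0,0,0,0,0,-0.047,0],[0,0,0,0,0,-0.047,0]]
  ],
  "force": 40
}}

```text
time_s: 26.28
tcp_pos: [0.4768, 0.0836, 0.19]
tool_rot: [0.76, 0.65, 0.001, 0.0]
contact_force: [-1.4, -1.0, 7.1]
finger_gap: 0.056
```

Call:
{"method": "drive_tool", "body": {
  "increments": [
    [[0,0,0,0,0,0.03,0],[0,0,0,0,0,0.06,0],[0,0,0,0,0,0.09,0],[0,0,0.04,0.03,-0.02,0.09,0],[0,0,0.08,0.06,-0.05,0.09,0],[0,0,0.12,0.09,-0.08,0.09,0],[0,0,0.16,0.1032,-0.1,0.09,0],[0,0,0.192,0.1032,-0.1028,0.09,0],[0,0,0.192,0.1032,-0.1028,0.07,0],[0,0,0.192,0.1032,-0.1028,0.05,0],[0,0,0.192,0.1032,-0.1028,0.0435,0],[0,0,0.192,0.1032,-0.1028,0.0435,0],[0,0,0.192,0.1032,-0.1028,0.0435,0],[0,0,0.192,0.1032,-0.1028,0.0435,0]]
  ]
}}

```text
time_s: 27.45
tcp_pos: [0.5799, -0.0192, 0.2337]
tool_rot: [0.694, 0.72, 0.001, 0.001]
contact_force: [-0.5, -0.2, -0.7]
finger_gap: 0.058
```

Call:
{"method": "drive_tool", "body": {
  "increments": [
    [[0,0,0,0.01,0.0005,0,0],[0,0,0,0.02,0.0009,0,0],[0,0,0,0.026,0.0012,0,0],[0,0,0,0.032,0.0015,-0.0004,0],[0,0,0,0.036,0.0017,-0.001,0],[0,0,0,0.04,0.0019,-0.0015,0],[0,0,0,0.04,0.0019,-0.0015,0],[0,0,0,0.04,0.0019,-0.0015,0]]
  ]
}}

```text
time_s: 28.12
tcp_pos: [0.6193, -0.0175, 0.2309]
tool_rot: [0.695, 0.719, -0.0, 0.0]
contact_force: [0.1, -0.5, -1.0]
finger_gap: 0.054
```

Call:
{"method": "drive_tool", "body": {
  "increments": [
    [[0,0,0,0.005,0.0002,-0.0006,0],[0,0,0,0.01,0.0005,-0.0013,0],[0,0,0,0.015,0.0007,-0.0019,0],[0,0,0,0.021,0.0009,-0.0026,0],[0,0,0,0.021,0.0009,-0.0026,0],[0,0,0,0.021,0.0009,-0.0036,0],[0,0,0,0.021,0.0009,-0.0042,0],[0,0,0,0.021,0.0009,-0.0042,0],[0,0,0,0.021,0.0009,-0.0042,0]]
  ]
}}

```text
time_s: 28.87
tcp_pos: [0.6406, -0.0165, 0.2271]
tool_rot: [0.695, 0.719, 0.0, 0.0]
contact_force: [1.4, -1.1, 2.6]
finger_gap: 0.06
```

```bash
python3 - <<'E'
from m import *
s=manip.get_state(); print(s['tcp_pos'],s['tool_rot'],s['contact_force'])
b,ds,Ks,Ts=cap("side"); 
save(b[120:220,170:290],'pin2b.png',5)
E
```

```text
[ 0.64056081 -0.01650878  0.22708802] [6.94555476e-01 7.19438909e-01 4.36155339e-04 3.96468891e-04] [ 1.3595991  -1.06762287  2.57286159]
```

View pics/pin2b.png

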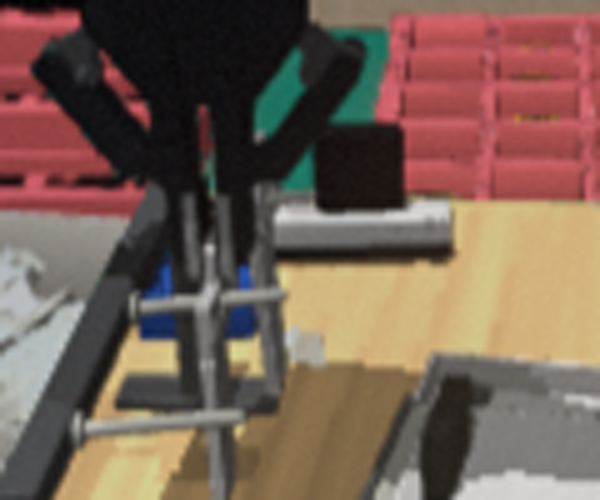

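Gauge c is on pin 2 at about (208,297), with gauge a hanging behind it at (265,280). Releasing and moving on to gauge b.

Call:
{"method": "drive_tool", "body": {
  "increments": [
    [[0,0,0,0,0,0.0005,0.015],[0,0,0,0,0,0.0005,0.03],[0,0,0,0,0,0.0005,0.03],[0,0,0,0,0,0.0005,0.03],[0,0,0,0,0,0.02,0.03],[0,0,0,0,0,0.05,0.03],[0,0,0,0,0,0.08,0.03],[0,0,0,-0.03,0.02,0.09,0.03],[0,0,0,-0.07,0.03,0.09,0.03],[0,0,-0.05,-0.1,0.05,0.08,0.03],[0,0,-0.1,-0.14,0.07,0.06,0.03],[0,0,-0.15,-0.17,0.09,0.04,0.03],[0,0,-0.192,-0.2,0.104,0.02,0.03],[0,0,-0.192,-0.214,0.104,0.01,0.03],[0,0,-0.192,-0.214,0.104,0.01,0.03],[0,0,-0.192,-0.214,0.104,0.01,0.03],[0,0,-0.192,-0.214,0.104,0.01,0.03]]
  ]
}}

```text
time_s: 30.33
tcp_pos: [0.4272, 0.0875, 0.2374]
tool_rot: [0.76, 0.65, 0.001, 0.0]
contact_force: [-0.0, -0.9, -0.3]
finger_gap: 0.348
```

Call:
{"method": "drive_tool", "body": {
  "increments": [
    [[0,0,0,0,0,-0.02,0.03],[0,0,0,0,0,-0.04,0.03],[0,0,0,0,0,-0.047,0.03],[0,0,0,0,0,-0.047,0.03],[0,0,0,0,0,-0.047,0.03],[0,0,0,0,0,-0.047,0.015],[0,0,0,0,0,-0.047,0],[0,0,0,0,0,-0.047,0],[0,0,0,0,0,-0.047,0],[0,0,0,0,0,-0.047,0],[0,0,0,0,0,-0.047,0]]
  ],
  "force": 40
}}

```text
time_s: 31.25
tcp_pos: [0.427, 0.0877, 0.1907]
tool_rot: [0.76, 0.65, 0.001, 0.0]
contact_force: [-1.4, -1.3, 7.7]
finger_gap: 0.058
```

Call:
{"method": "drive_tool", "body": {
  "increments": [
    [[0,0,0,0,0,0.03,0],[0,0,0,0,0,0.06,0],[0,0,0,0,0,0.09,0],[0,0,0.04,0.03,0,0.09,0],[0,0,0.08,0.06,-0.003,0.09,0],[0,0,0.12,0.09,-0.008,0.09,0],[0,0,0.16,0.12,-0.0134,0.09,0],[0,0,0.192,0.153,-0.0134,0.09,0],[0,0,0.192,0.153,-0.0134,0.07,0],[0,0,0.192,0.153,-0.0134,0.05,0],[0,0,0.192,0.153,-0.0134,0.0435,0],[0,0,0.192,0.153,-0.0134,0.0435,0],[0,0,0.192,0.153,-0.0134,0.0435,0],[0,0,0.192,0.153,-0.0134,0.0435,0]]
  ]
}}

```text
time_s: 32.42
tcp_pos: [0.5797, 0.0744, 0.2347]
tool_rot: [0.694, 0.72, 0.001, 0.0]
contact_force: [0.2, -0.5, -0.9]
finger_gap: 0.055
```

Call:
{"method": "drive_tool", "body": {
  "increments": [
    [[0,0,0,0.01,0.0004,-0.0003,0],[0,0,0,0.02,0.0008,-0.0005,0],[0,0,0,0.026,0.001,-0.0005,0],[0,0,0,0.032,0.0013,-0.0008,0],[0,0,0,0.036,0.0015,-0.0014,0],[0,0,0,0.04,0.0017,-0.0019,0],[0,0,0,0.04,0.0017,-0.0019,0],[0,0,0,0.04,0.0017,-0.0019,0]]
  ]
}}

```text
time_s: 33.08
tcp_pos: [0.6194, 0.0758, 0.2312]
tool_rot: [0.695, 0.719, -0.0, 0.0]
contact_force: [-0.1, -0.1, -0.3]
finger_gap: 0.055
```

Call:
{"method": "drive_tool", "body": {
  "increments": [
    [[0,0,0,0.005,0.0002,-0.0006,0],[0,0,0,0.01,0.0004,-0.0013,0],[0,0,0,0.015,0.0006,-0.0019,0],[0,0,0,0.021,0.0009,-0.0026,0],[0,0,0,0.021,0.0009,-0.0026,0],[0,0,0,0.021,0.0009,-0.0036,0],[0,0,0,0.021,0.0009,-0.0042,0],[0,0,0,0.021,0.0009,-0.0042,0],[0,0,0,0.021,0.0009,-0.0042,0]]
  ]
}}

```text
time_s: 33.83
tcp_pos: [0.6405, 0.0767, 0.2275]
tool_rot: [0.695, 0.719, 0.0, 0.0]
contact_force: [1.7, -0.4, 3.4]
finger_gap: 0.056
```

```bash
python3 - <<'E'
from m import *
s=manip.get_state(); print(s['tcp_pos'],s['contact_force'])
b,ds,Ks,Ts=cap("side"); 
save(b[130:240,150:270],'pin3b.png',5)
E
```

```text
[0.64054452 0.07665615 0.22746231] [ 1.68472399 -0.35223587  3.35691492]
```

View pics/pin3b.png

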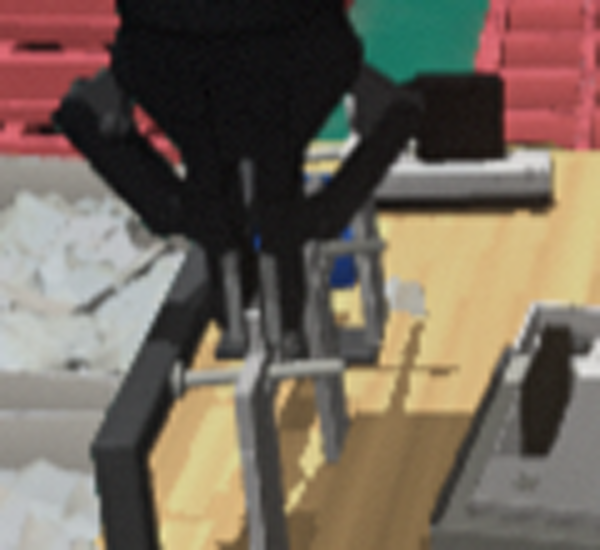

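Gauge b is on pin 3 at about (258,373). I release it, back away and check everything.

Call:
{"method": "drive_tool", "body": {
  "increments": [
    [[0,0,0,0,0,0.0005,0.015],[0,0,0,0,0,0.0005,0.03],[0,0,0,0,0,0.0005,0.03],[0,0,0,0,0,0.0005,0.03],[0,0,0,0,0,0.02,0.03],[0,0,0,0,0,0.05,0.03],[0,0,0,0,0,0.08,0.03],[0,0,0,-0.03,0.02,0.11,0.03],[0,0,0,-0.07,0.04,0.14,0.03],[0,0,0,-0.1,0.08,0.14,0.03],[0,0,0,-0.13,0.12,0.14,0.03],[0,0,0,-0.16,0.15,0.14,0.03],[0,0,0,-0.2,0.19,0.14,0.03],[0,0,0,-0.24,0.23,0.14,0.03],[0,0,0,-0.28,0.27,0.14,0.03],[0,0,0,-0.28,0.27,0.14,0.03],[0,0,0,-0.28,0.27,0.14,0.03],[0,0,0,-0.28,0.27,0.14,0.03]]
  ]
}}

```text
time_s: 35.38
tcp_pos: [0.3552, 0.3516, 0.3669]
tool_rot: [0.691, 0.722, -0.0, -0.001]
contact_force: [-1.4, 0.5, -0.7]
finger_gap: 0.35
```

```bash
python3 - <<'E'
from m import *
s=manip.get_state(); print(s['time_s'],s['tcp_pos'],s['contact_force'])
a,d,K,T=cap("top"); b,ds,Ks,Ts=cap("side"); W=cloud(d,K,T); w=cloud(ds,Ks,Ts)
# gauge bar top line: z vs y per gauge (roll)
for q in (W,w):
  for y0 in (-.111,-.016,.077):
    m=(q[...,0]>.625)&(q[...,0]<.652)&(abs(q[...,1]-y0)<.05)&(q[...,2]>.222)&(q[...,2]<.235)&(abs(q[...,1]-y0)>.014); p=q[m]
    m2=(q[...,0]>.625)&(q[...,0]<.655)&(abs(q[...,1]-y0)<.02)&(q[...,2]>.237)&(q[...,2]<.26); t=q[m2]
    if len(p)>6: A=np.polyfit(p[:,1],p[:,2],1); print(len(p),'barslope',np.degrees(A[0]).round(1),'y',p[:,1].min().round(3),p[:,1].max().round(3),'z',np.median(p[:,2]).round(4),'tab',t.mean(0).round(4))
print('cover'); rects(W,.1205,.128,.42,.62,-.11,.06,30); print('scr'); rects(W,.166,.178,0.58,.68,-.4,-.26)
save(np.vstack([cv2.resize(a[110:230,130:370],(600,300),interpolation=2),cv2.resize(b[120:240,150:350],(500,300),interpolation=2)]) if 0 else np.hstack([cv2.resize(a[110:280,130:390],(400,262)),cv2.resize(b[130:240,170:338],(400,262))]),'fin.png',1)
E
```

```text
35.3833 [0.35520132 0.3516172  0.36687711] [-1.42046358  0.46960689 -0.74788324]
63 barslope 0.4 y -0.146 -0.078 z 0.2283 tab [ 0.6419 -0.1123  0.2433]
51 barslope 1.9 y -0.047 0.014 z 0.2276 tab [ 0.6417 -0.0179  0.2426]
74 barslope -0.7 y 0.038 0.115 z 0.2274 tab [0.6418 0.0757 0.2428]
35 barslope -0.5 y -0.147 -0.075 z 0.2272 tab [ 0.6411 -0.107   0.2424]
37 barslope -0.2 y -0.05 0.017 z 0.227 tab [ 0.6407 -0.0126  0.2421]
69 barslope -1.2 y 0.038 0.117 z 0.2273 tab [0.6409 0.0791 0.2422]
cover
2009 c [521.4 -33. ] wh [120.1 105.2] a 84.5 z 123.6 px 237.6 206.0
scr
155 c [ 628.9 -309.7] wh [49.1 16.6] a 6.8 z 170.5 px 360.5 155.5
```

View pics/fin.png

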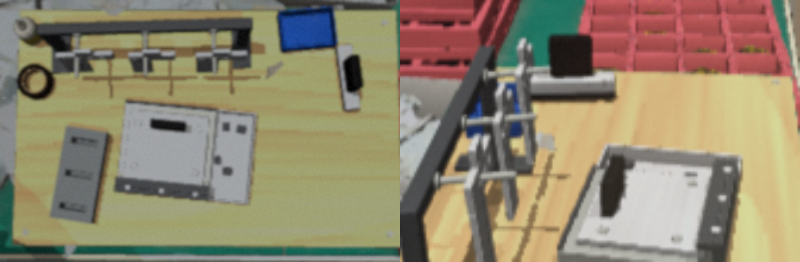

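The final picture shows all three gauges hanging level on their own pins, the cover flat on the bed, and the offcuts in the tray. The scraper is standing at (350,75), and the bottle and tape have not moved.

```bash
python3 -c "
from station import hand_in
print(hand_in())"
```

```text
the job is handed in; nothing more can be done
None
```

The trimming station is closed down as asked, and I handed the job in at about 35.5 s of the 208 s allowed. `hand_in` reports no verdict.

- **Offcuts:** I swept all four into the catch tray with the scraper. The picture after the sweep shows the deck clear and four pieces in the tray, one of them leaning close to the deck edge but below deck height.
- **Scraper:** It stands upright on the board where it started.
- **Cover:** I set the near edge on the deck under the lip at about 22°, pivoted it flat and then let go. The last check shows it flat at deck height, with its near edge about 5 mm under the lip. The check just after release read 7 mm; I take the difference as measurement noise.
- **Gauges:** All three were there and each hangs on its own pin: a on pin 1, c on pin 2, b on pin 3. I hung them by the holes at y = -9.1, -8.1 and -9.9 mm.
- **Level check:** The two cameras put all bars within 2° of level. They disagree on c (+1.9° from the top, -0.2° from the side) and slightly on a and b, which is within the depth noise.
- **Other things:** The glue bottle and tape were not touched. No knock to the cover showed up in my measurements.

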